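# Probe the nest's socket and fit the rest pin of matching length

### The job

One of the three rests of the measuring nest is missing, and nobody knows how deep its socket is. Take the depth rod out of the wooden stand, gently feel for the bottom of the socket with it and stand the rod back in its hole; then take the one rest pin whose length suits that depth and press it down past the spring plunger until it stands on the bottom of the socket, upright, its top level with the two fixed rests. Never lean hard on the rod or the pin (a light push of the hand is enough), and leave the other two pins in the stand and the things lying around where they are.

Things in the scene. Friction and masses are not known exactly. Their poses are not given: they have to be found in the camera images.
- nest: measuring nest, fixed: aluminium plate 130 x 126 x 10 mm, origin at the centre of its underside, z up. On it two round steel rests, tops 74 mm above the bench, and a dark steel socket block 42 x 80 mm (x, y) centred at x = -30, y = 0 mm, top face 54 mm above the bench, with screw heads 4 mm high 27 mm either side of the socket along y. The third rest is missing
- socket_mouth (a point): centre of the open top of the blind round socket in the nest's block: 13 mm bore, 1.5 mm chamfer. Its flat floor is 30, 36 or 42 mm below this point: which, must be felt. A sprung ball (6 mm, centre 6 mm below the mouth) stands 2 mm into the bore from the nest's -x side: the rod passes clear of it, a pin must be pushed past it with 5 to 10 N till the ball lies in its neck
- left_rest_top (a point): centre of the flat top of the fixed rest (16 mm across) on the nest's +y side
- right_rest_top (a point): centre of the flat top of the fixed rest (16 mm across) on the nest's -y side
- stand: oak stand, fixed, 52 x 196 x 40 mm, origin at the centre of its underside, its row of holes along its y, z up. All holes are 30 mm deep (floors 10 mm above the bench): three 14 mm holes for pins at y = -68, -24 and 20 mm, and the rod's hole at y = 76 mm
- rod_hole (a point): centre of the mouth of the rod's hole in the stand's top face, 40 mm above the bench: 8 mm across, chamfered 2 mm, 30 mm deep
- rod_handle (a point): centre of the depth rod's round grooved handle (14 mm across, 26 mm tall; grip here; z up along the rod). Rigid metal rod, 50 g, 92 mm long: its top lies 13 mm above this point, its tip 79 mm below. At the start it stands upright in the rod's hole
- rod_tip (a point): centre of the depth rod's lower end; the shaft is 6 mm across and 66 mm long from here to the handle
- depth_rod: the whole depth rod; origin at its tip, z along the rod towards the handle
- short_pin_head (a point): centre of the short rest pin's head (16 mm across, 14 mm tall; grip here; top 7 mm above this point; z up along the pin). Loose steel pin, 60 g, 50 mm long: suits a socket 30 mm deep. Below the head a neck 7 mm across, 17 mm long, then a shank 12 mm across, 19 mm long, its foot coned; foot 43 mm below this point. Stands upright in one of the stand's three pin holes, any of them
- middle_pin_head (a point): centre of the middle rest pin's head (16 mm across, 14 mm tall; grip here; top 7 mm above this point; z up along the pin). Loose steel pin, 60 g, 56 mm long: suits a socket 36 mm deep. Below the head a neck 7 mm across, 17 mm long, then a shank 12 mm across, 25 mm long, its foot coned; foot 49 mm below this point. Stands upright in one of the stand's three pin holes, any of them
- long_pin_head (a point): centre of the long rest pin's head (16 mm across, 14 mm tall; grip here; top 7 mm above this point; z up along the pin). Loose steel pin, 60 g, 62 mm long: suits a socket 42 mm deep. Below the head a neck 7 mm across, 17 mm long, then a shank 12 mm across, 31 mm long, its foot coned; foot 55 mm below this point. Stands upright in one of the stand's three pin holes, any of them
- short_pin: the whole short rest pin; origin at the centre of its foot, z along it towards the head
- middle_pin: the whole middle rest pin; origin at the centre of its foot, z along it towards the head
- long_pin: the whole long rest pin; origin at the centre of its foot, z along it towards the head
- steel_disc: bystander: turned steel disc, 33 mm across, 12 mm tall; origin at the centre of its underside
- eyeglass: bystander: black loupe, 31 mm across, 31 mm tall; origin at the centre of its underside
- pink_clamp: bystander: pink clamp block, 40 x 58 x 62 mm; origin at the centre of its underside

How it is judged:
On the way, in this order (a step that is already met when the one before it is completed fails the run):
1. the depth rod, held, stands with its tip on the bottom of the socket (horizontal distance between rod_tip and socket_mouth below 0.006 m and z of rod_tip in the frame of nest below 0.026 m and (contact force between depth_rod and floor_a_c0 above 1 N or contact force between depth_rod and floor_b_c0 above 1 N or contact force between depth_rod and floor_c_c0 above 1 N)), for 0.1 s.
2. the depth rod is back in its hole in the stand (horizontal distance between rod_tip and rod_hole below 0.006 m and height (world z) of rod_tip below 0.015 m and angle between rod_tip's own z axis and vertical below 0.25 rad), for 0.2 s.
3. one rest pin stands in the socket, upright, its top level with the fixed rests (((horizontal distance between short_pin_head and socket_mouth below 0.004 m and angle between short_pin_head's own z axis and vertical below 0.09 rad and z of short_pin_head in the frame of nest between 0.0655 and 0.0685 m) or (horizontal distance between middle_pin_head and socket_mouth below 0.004 m and angle between middle_pin_head's own z axis and vertical below 0.09 rad and z of middle_pin_head in the frame of nest between 0.0655 and 0.0685 m) or (horizontal distance between long_pin_head and socket_mouth below 0.004 m and angle between long_pin_head's own z axis and vertical below 0.09 rad and z of long_pin_head in the frame of nest between 0.0655 and 0.0685 m))), for 0.2 s.
At the end, for the whole second after the job is handed in: The matching pin stands in the socket (within 4 mm, 5 degrees), its top within 1.5 mm of the level of the fixed rests; the other two pins still stand in their holes (moved under 15 mm); the rod is in its hole, down to the bottom (5 mm), standing (lean under 14 degrees); all released and at rest (all of step 2 and ((horizontal distance between short_pin_head and socket_mouth below 0.004 m and angle between short_pin_head's own z axis and vertical below 0.09 rad and z of short_pin_head in the frame of nest between 0.0655 and 0.0685 m) or (horizontal distance between middle_pin_head and socket_mouth below 0.004 m and angle between middle_pin_head's own z axis and vertical below 0.09 rad and z of middle_pin_head in the frame of nest between 0.0655 and 0.0685 m) or (horizontal distance between long_pin_head and socket_mouth below 0.004 m and angle between long_pin_head's own z axis and vertical below 0.09 rad and z of long_pin_head in the frame of nest between 0.0655 and 0.0685 m)) and ((horizontal distance between short_pin_head and socket_mouth below 0.004 m and angle between short_pin_head's own z axis and vertical below 0.09 rad and z of short_pin_head in the frame of nest between 0.0655 and 0.0685 m) or (distance of short_pin_head from where it was at the start of the episode below 0.015 m and angle between short_pin_head's own z axis and vertical below 0.3 rad)) and ((horizontal distance between middle_pin_head and socket_mouth below 0.004 m and angle between middle_pin_head's own z axis and vertical below 0.09 rad and z of middle_pin_head in the frame of nest between 0.0655 and 0.0685 m) or (distance of middle_pin_head from where it was at the start of the episode below 0.015 m and angle between middle_pin_head's own z axis and vertical below 0.3 rad)) and ((horizontal distance between long_pin_head and socket_mouth below 0.004 m and angle between long_pin_head's own z axis and vertical below 0.09 rad and z of long_pin_head in the frame of nest between 0.0655 and 0.0685 m) or (distance of long_pin_head from where it was at the start of the episode below 0.015 m and angle between long_pin_head's own z axis and vertical below 0.3 rad)) and linear speed of each of short_pin, middle_pin, long_pin, depth_rod below 0.02 m/s); the robot touches nothing.
It fails at once if the rod is leant on the socket with more than 35 N (contact force between depth_rod and floor_a_c0 above 35 N or contact force between depth_rod and floor_b_c0 above 35 N or contact force between depth_rod and floor_c_c0 above 35 N or contact force between depth_rod and nest above 35 N).
It fails at once if a pin is leant on the socket with more than 40 N (contact force between any of short_pin, middle_pin, long_pin and floor_a_c0 above 40 N or contact force between any of short_pin, middle_pin, long_pin and floor_b_c0 above 40 N or contact force between any of short_pin, middle_pin, long_pin and floor_c_c0 above 40 N or contact force between any of short_pin, middle_pin, long_pin and nest above 40 N).
It fails at once if a bystander is pushed by more than 20 mm (distance of any of steel_disc, eyeglass, pink_clamp from where it was at the start of the episode above 0.02 m).
It also fails if it takes over 51 s, if anything falls off the work surface, if the arm or the gripper's body presses on something with over 40 N, if the wrist force passes 120 N, or if a joint passes its speed limit or range.

### The arm

A 6-joint arm with a two-finger parallel gripper is mounted at the origin on a cart in front of the work surface, level with it; the furniture and walls round the work are solid. World frame = base frame: x ahead of the robot, y to its left, z up, the work surface at z = 0. Lengths are in m, angles in rad, forces in N, time in s.
With the tool pointing down it reaches from about 0.4 to 0.925 m from the base axis. Payload 3.4 kg.
Tool frame: the origin (TCP) lies midway between the tips of the shut fingers; the grasp point (between the pads) lies manip.pinch_z behind it (manip.pinch_z is the distance from the TCP to the grasp point, in m); z points along the fingers, y is the direction in which the jaws open and shut (so a half turn about z gives the same grasp; the last joint's range is limited). The gripper opens to 85 mm and grips with 20 to 120 N. Pads are 22 mm wide; open, the fingers measure 114 mm over their backs; the gripper's body (76 mm by 85 mm) begins 54 mm behind the grasp point. The pads swing forward as they close: fully open they stand 13 mm farther back than shut.
Start: joints at [1.038, 0.307, 1.506, -0, 1.328, -0.073], TCP at [0.255, 0.516, 0.231] pointing down, gripper open.
Joint ranges: [-3.12, 3.12], [-1.05, 2.28], [0.14, 2.33], [-1.42, 4.57], [0.1, 2.73], [-2.68, 2.68]. Speed limits (rad/s): [2.57, 2.57, 3.14, 3.14, 3.14, 3.14].

### API

Orientations are given as a 3x3 rotation matrix whose columns are the frame's x, y, z axes.
In Python, from plant import manip gives the robot as it stands.
- The arm moves only by the tool carry_out, never from a script. Its argument "deltas" is a list of rows, each a list of 3 entries, a list of its own where there are three numbers: the opening, from 0 (shut) to 1 (fully open), then the shift along the tool's x, y, z in m, then the turn about the tool's z in degrees. A call has 1 to 12 rows; each row shifts and turns the commanded pose from where the row before left it, along the tool's axes as they then stand; what a row does not reach is not made up. A row lasts 1/10 s, in which the tool goes at most 50 mm and 8.59 degrees, less where a joint would pass 70% of its speed; a pose out of reach is approached as far as the arm can. A call with a gripper value outside its range is refused whole. The fingers move at their own pace and stop on an object; the grip force is fixed at half the most. Time passes only in rows, so rows that do not move let the fingers close. It gives the time, the measured TCP pose, the force and the opening at its end, in the units of the state.
- manip.sense(): the state, without advancing time (a new reading comes with each control period).
- manip.snapshot(name): name is "side" or "top"; returns a dict with "frame" (420x560x3 uint8, blue, green, red), "intrinsics" (3x3 intrinsics, pixels), "distortion" ([k1, k2, p1, p2, k3] as OpenCV has them; the pictures are not rectified), "pose" (4x4, takes a point from camera to world coordinates). Camera axes: x right, y down, z forward; pixel columns grow to the right and rows downward; lengths in m; the calibration is good to about 2 mm. A picture is of the moment at which its call begins. There is no depth.
- manip.hand_in(): hands the job in, once; it reports no verdict.
The state is a dict: "time": time; "joints": joint angles; "qvel": joint speeds; "tau": joint torques, N m; "tool_pos": TCP position; "ee_rot": TCP orientation; "force": force on the tool from outside, world axes, zero at the start; "wrist_torque": the same for the moment, N m; "grip_width": opening from 0.0 (shut) to 1.0 (fully open).
Only numpy, scipy, OpenCV 4.12 (cv2) and the standard library are available. Lean on these libraries where they do the work, as an engineer would, in place of code of your own. Each camera call takes 0.05 s, during which the arm holds its last target.

## Working session

There is one attempt and no reset: what is moved stays moved. The work goes in short steps, Python scripts to look and compute and a tool call to move; the robot and the scene stay as the last step left them, time stands still between calls to the robot, and variables do not carry over. Pictures are saved under pics/ and viewed, and the job is handed in when it is done.

Besides the shell and the picture viewer there is one more tool, called after "Call:" as name(argument=value, ...) on one line, values as JSON. carry_out: Moves the arm, as the interface text tells. Its arguments: {"type":"object","properties":{"deltas":{"type":"array"}},"required":["deltas"]}

```bash
mkdir -p pics; ls
python3 - <<'E'
from plant import manip
import cv2
s=manip.sense();print(s, manip.pinch_z)
for n in("side","top"):
    d=manip.snapshot(n);cv2.imwrite(f"pics/{n}0.png",d["frame"]);print(n,d["intrinsics"],d["distortion"],d["pose"])
E
```

```text
pics
{'time': 0.0, 'joints': array([ 1.03847818e+00,  3.07577330e-01,  1.50767682e+00, -4.01499469e-07,
        1.32837040e+00, -7.35025625e-02]), 'qvel': array([ 2.23863627e-03, -1.03563585e-03, -2.19552461e-03,  1.07529649e-04,
        4.16317497e-05,  3.83675669e-04]), 'tau': array([ 3.57696736e-04, -4.57547593e+01, -2.51921618e+01, -2.96878770e-04,
        1.32277678e-02, -3.11114275e-05]), 'tool_pos': array([0.2543324 , 0.51492508, 0.23037725]), 'ee_rot': array([[-8.96577652e-01,  4.42885369e-01, -1.03091632e-03],
       [ 4.42886544e-01,  8.96575955e-01, -1.75094566e-03],
       [ 1.48826566e-04, -2.02643772e-03, -9.99997936e-01]]), 'force': array([ 0.17349695,  0.29066141, -0.03944322]), 'wrist_torque': array([ 0.03447665, -0.00358836,  0.00560617]), 'grip_width': 1.0026155381621433} 0.0187
side [[474.80903764   0.         282.60950169]
 [  0.         474.80903764 206.67492011]
 [  0.           0.           1.        ]] [-0.05619538  0.          0.          0.          0.        ] [[ 0.94023229 -0.16633204  0.29714794  0.27414462]
 [-0.34013073 -0.41626675  0.84322777 -0.633212  ]
 [-0.01656299 -0.89389912 -0.44796208  0.52271965]
 [ 0.          0.          0.          1.        ]]
top [[502.21534609   0.         285.35071977]
 [  0.         502.21534609 196.89427254]
 [  0.           0.           1.        ]] [-0.05966707  0.          0.          0.          0.        ] [[-0.00543389 -0.99074824  0.13560383  0.45136725]
 [-0.99997789  0.00590344  0.00306078  0.19440663]
 [-0.00383299 -0.1355842  -0.99075841  0.9583072 ]
 [ 0.          0.          0.          1.        ]]
```

View pics/side0.png

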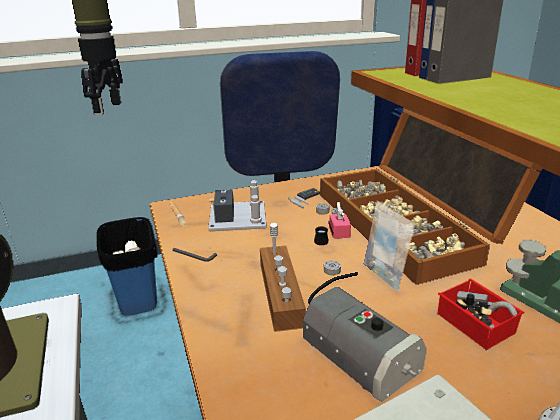

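View pics/top0.png

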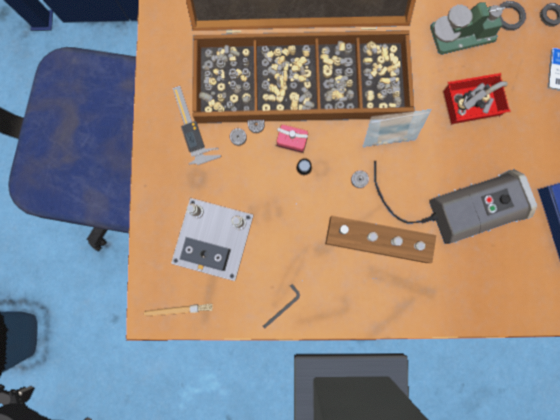

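The side view shows the nest at about (238,205), and the stand at about (282,287) with the rod at (274,236). In the top view the nest is at about (213,238). The stand runs from (328,229) to (434,248), with the rod at (344,230) and pins at (373,237), (398,241) and (420,245). I'll enlarge both.

Run:
```python
import cv2
t=cv2.imread("pics/top0.png");s=cv2.imread("pics/side0.png")
def crop(i,x,y,w,h,k,n): cv2.imwrite("pics/"+n,cv2.resize(i[y:y+h,x:x+w],None,fx=k,fy=k,interpolation=cv2.INTER_CUBIC))
crop(t,165,190,100,95,6,"tn.png");crop(t,320,205,125,65,6,"ts.png")
crop(s,200,170,80,70,8,"sn.png");crop(s,250,215,66,120,5,"ss.png")
```

```text
(no output)
```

View pics/tn.png

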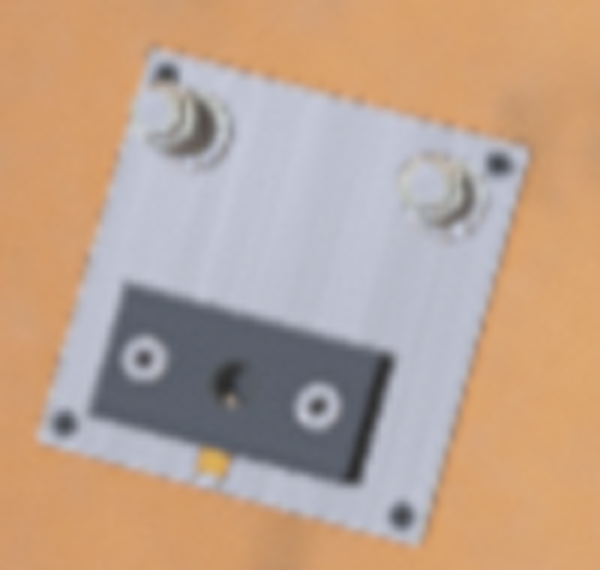

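View pics/ts.png

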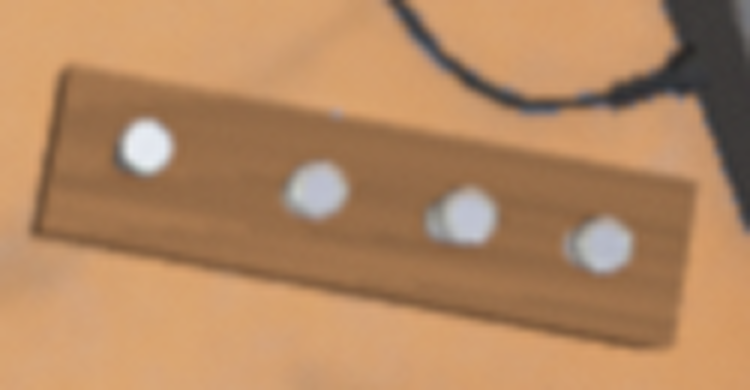

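View pics/sn.png

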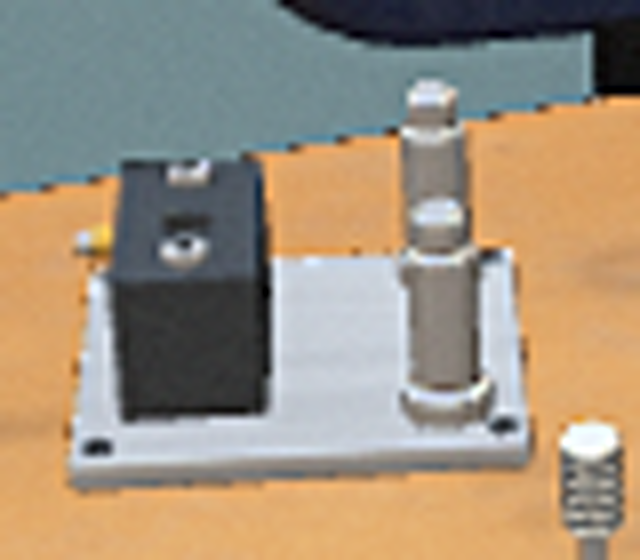

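View pics/ss.png

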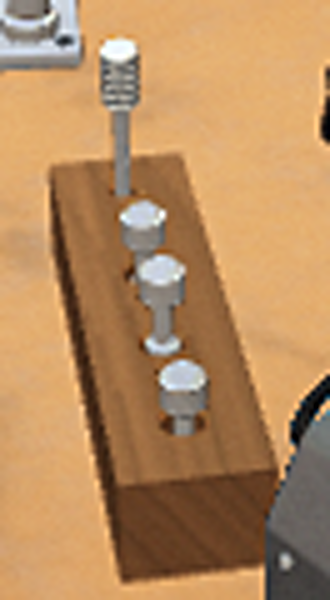

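Crop readings:

- **Nest, top view:** the plate corners, screws and socket are clear, with the block on the side nearest the robot.
- **Pins, side view:** the pin in the middle hole sits highest with its shank showing, so it is probably the long one.

Next I'll cast rays for these points.

```bash
cat > h.py <<'E'
import numpy as np,cv2
from plant import manip
def ray(d,uv):
    p=cv2.undistortPoints(np.array([[uv]],float),d["intrinsics"],np.array(d["distortion"]))[0,0]
    T=d["pose"];v=T[:3,:3]@np.array([p[0],p[1],1]);return T[:3,3],v/np.linalg.norm(v)
def onz(d,uv,z):
    o,v=ray(d,uv);return o+v*(z-o[2])/v[2]
def proj(d,X):
    T=np.linalg.inv(d["pose"]);r,_=cv2.Rodrigues(T[:3,:3])
    return cv2.projectPoints(np.array([X],float),r,T[:3,3],d["intrinsics"],np.array(d["distortion"]))[0].reshape(2)
def tri(d1,u1,d2,u2):
    o1,v1=ray(d1,u1);o2,v2=ray(d2,u2)
    A=np.c_[v1,-v2];k=np.linalg.lstsq(A,o2-o1,rcond=None)[0]
    a=o1+k[0]*v1;b=o2+k[1]*v2;return (a+b)/2,np.linalg.norm(a-b)
def c2p(c,x,y,k): return [(c[0]+.5)/k-.5+x,(c[1]+.5)/k-.5+y]
E
python3 - <<'E'
from h import *
np.set_printoptions(precision=4,suppress=True)
t=manip.snapshot("top");s=manip.snapshot("side")
N=lambda c:c2p(c,165,190,6);S=lambda c:c2p(c,320,205,6);sn=lambda c:c2p(c,200,170,8);ss=lambda c:c2p(c,250,215,5)
cs=np.array([onz(t,N(c),.01) for c in[(155,47),(528,150),(422,545),(42,440)]]);print("plate",cs[:,:2],cs.mean(0))
ex=(cs[0]+cs[1]-cs[2]-cs[3]);ex/=np.linalg.norm(ex);ey=(cs[0]+cs[3]-cs[1]-cs[2]);ey/=np.linalg.norm(ey);print(ex,ey,"sizes",np.linalg.norm(cs[0]-cs[1]),np.linalg.norm(cs[1]-cs[2]))
print("sock from plate",cs.mean(0)-.03*ex)
for c in[(144,358),(317,405)]:print("screw",onz(t,N(c),.058))
print("hole",onz(t,N((231,385)),.054))
print("rests",onz(t,N((160,108)),.074),onz(t,N((430,185)),.074))
for n,a,b in[("screw-",(317,405),(183,247)),("screw+",(144,358),(188,172)),("hole",(231,385),(187,222)),("restL",(158,110),(433,92)),("restR",(428,185),(437,211))]:
    print(n,*tri(t,N(a),s,sn(b)))
tops=[(147,146),(319,189),(468,215),(604,244)];st=[(119,48),(143,214),(161,267),(183,374)]
for a,b in zip(tops,st):print("top",*tri(t,S(a),s,ss(b)))
print("rod z.102",onz(t,S(tops[0]),.102),onz(s,ss(st[0]),.102))
cc=[onz(t,S(c),.04) for c in[(66,67),(696,182),(672,347),(36,236)]];cc=np.array(cc);print(cc,"stand c",cc.mean(0))
e=(cc[0]+cc[3]-cc[1]-cc[2]);L=np.linalg.norm(e)/2;e/=np.linalg.norm(e);print(e,L)
for y in(-.068,-.024,.02,.076):print(y,cc.mean(0)+e*y)
E
```

```text
plate [[0.5812 0.3788]
 [0.5476 0.2597]
 [0.4242 0.2924]
 [0.4571 0.4121]] [0.5025 0.3357 0.01  ]
[ 0.9663 -0.2576  0.    ] [0.2681 0.9634 0.    ] sizes 0.12370661975153073 0.12768357081040285
sock from plate [0.4736 0.3435 0.01  ]
screw [0.481  0.3709 0.058 ]
screw [0.4669 0.319  0.058 ]
hole [0.473  0.3454 0.054 ]
rests [0.5542 0.3645 0.074 ] [0.5309 0.2842 0.074 ]
screw- [0.4666 0.3189 0.0593] 0.0005006847690222691
screw+ [0.4806 0.3711 0.0578] 0.0008102673347427527
hole [0.4732 0.3454 0.0541] 0.000476508763012957
restL [0.554  0.365  0.0737] 0.0006968358216894682
restR [0.5311 0.2847 0.074 ] 0.0003929704800168653
top [0.5128 0.0971 0.1021] 7.427912032900963e-05
top [0.5022 0.0421 0.0651] 0.0002703292916987869
top [ 0.4938 -0.0006  0.0714] 0.00039193697029891983
top [ 0.4855 -0.0438  0.0591] 0.00024360031703873973
rod z.102 [0.5128 0.0971 0.102 ] [0.5129 0.0972 0.102 ]
[[ 0.5416  0.1144  0.04  ]
 [ 0.505  -0.078   0.04  ]
 [ 0.455  -0.0686  0.04  ]
 [ 0.4901  0.1244  0.04  ]] stand c [0.4979 0.023  0.04  ]
[0.183  0.9831 0.    ] 0.195974713002493
-0.068 [ 0.4855 -0.0438  0.04  ]
-0.024 [ 0.4935 -0.0006  0.04  ]
0.02 [0.5016 0.0427 0.04  ]
0.076 [0.5118 0.0977 0.04  ]
```

Both views agree to under 1 mm.

| Item | Measured position |
|---|---|
| Socket | about (0.4735, 0.345) |
| Rod | (0.5128, 0.0971) |
| Middle pin | hole y = +20, top at 65 mm |
| Long pin | hole y = -24, top at 71 mm |
| Short pin | hole y = -68, top at 59 mm |

Stand yaw is -10.5° and nest yaw about -15°. I'll turn the tool so the jaws open across the row.

Call:
carry_out(deltas=[[1, [0, 0, 0], 8.25], [1, [0, 0, 0], 8.25], [1, [0, 0, 0], 8.25], [1, [0, 0, 0], 8.25], [1, [0, 0, 0], 8.25], [1, [0, 0, 0], 8.25], [1, [0, 0, 0], 8.25], [1, [0, 0, 0], 8.25], [1, [0, 0, 0], 8.25]])

```text
time: 1.1
tool_pos: [0.2546, 0.5154, 0.231]
ee_rot: [[0.189, 0.982, -0.0], [0.982, -0.189, -0.001], [-0.001, -0.0, -1.0]]
force: [-0.8, 0.8, -0.6]
grip_width: 1.001
```

Call:
carry_out(deltas=[[0.6, [-0.03, 0.0275, 0], 0], [0.6, [-0.03, 0.0275, 0], 0], [0.6, [-0.03, 0.0275, 0], 0], [0.6, [-0.03, 0.0275, 0], 0], [0.6, [-0.03, 0.0275, 0], 0], [0.6, [-0.03, 0.0275, 0], 0], [0.6, [-0.03, 0.0275, 0], 0], [0.6, [-0.03, 0.0275, 0], 0], [0.6, [-0.03, 0.0275, 0], 0], [0.6, [-0.03, 0.0275, 0], 0], [0.6, [-0.03, 0.0275, 0], 0], [0.6, [-0.03, 0.0275, 0], 0]])

```text
time: 2.3
tool_pos: [0.5138, 0.0997, 0.2313]
ee_rot: [[0.183, 0.983, -0.0], [0.983, -0.183, 0.0], [0.0, -0.0, -1.0]]
force: [0.3, 0.2, 0.6]
grip_width: 0.603
```

```bash
cat >> h.py <<'E'
def delta(x,y,z=None):
    s=manip.sense();R=np.array(s["ee_rot"]);p=np.array(s["tool_pos"])
    g=np.array([x,y,p[2] if z is None else z]);print("t",round(s["time"],2),"p",p.round(4),"yaw_y",round(np.degrees(np.arctan2(R[1,1],R[0,1])),2),"tilt",R[:2,2].round(4),"F",np.round(s["force"],2),"grip",round(s["grip_width"],3));print("tool delta mm",((R.T@(g-p))*1000).round(2))
E
python3 -c "
from h import *
delta(.5128,.0971,.0703)"
```

```text
t 2.3 p [0.5138 0.0997 0.2313] yaw_y -10.55 tilt [-0.      0.0001] F [0.33 0.25 0.55] grip 0.603
tool delta mm [ -2.75  -0.51 160.99]
```

Call:
carry_out(deltas=[[0.6, [-0.002, -0.001, 0.03], 0], [0.6, [0, 0, 0.03], 0], [0.6, [0, 0, 0.03], 0], [0.6, [0, 0, 0.02], 0], [0.6, [0, 0, 0], 0], [0.6, [0, 0, 0], 0]])

```text
time: 2.9
tool_pos: [0.5119, 0.0995, 0.1213]
ee_rot: [[0.183, 0.983, -0.001], [0.983, -0.183, -0.0], [-0.0, -0.001, -1.0]]
force: [-0.7, -1.1, 0.8]
grip_width: 0.593
```

Run:
```python
from h import *
delta(.5128,.0971,.0703)
t=manip.snapshot("top");s=manip.snapshot("side")
a=cv2.resize(t["frame"][180:280,290:450],None,fx=4,fy=4,interpolation=cv2.INTER_CUBIC)
b=cv2.resize(s["frame"][130:330,220:340],None,fx=2,fy=2,interpolation=cv2.INTER_CUBIC)
cv2.imwrite("pics/a1.png",a);cv2.imwrite("pics/b1.png",b)
```

```text
t 2.9 p [0.5119 0.0995 0.1213] yaw_y -10.54 tilt [-0.0007 -0.0001] F [-0.66 -1.12  0.75] grip 0.593
tool delta mm [-2.15  1.33 51.03]
```

View pics/b1.png

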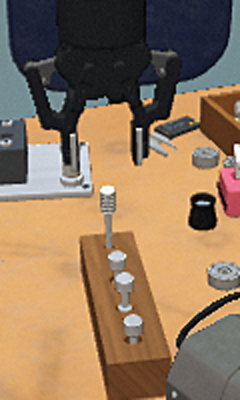

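View pics/a1.png

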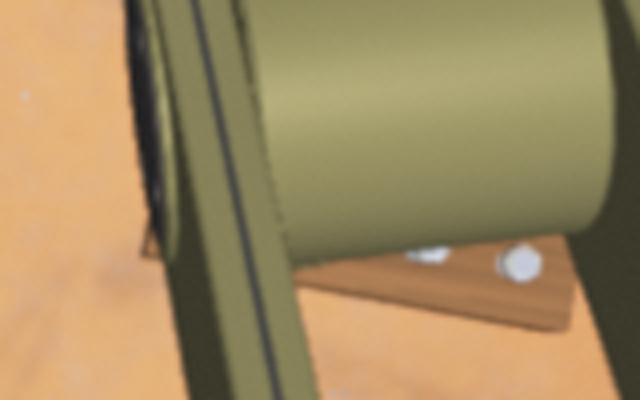

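The side view shows the open fingers above and either side of the rod handle at crop (107,200). The top view is hidden by the arm. Next I'll go down and grip.

Call:
carry_out(deltas=[[0.6, [-0.002, 0.001, 0.017], 0], [0.6, [0, 0, 0.017], 0], [0.6, [0, 0, 0.017], 0], [0.6, [0, 0, 0], 0], [0, [0, 0, 0], 0], [0, [0, 0, 0], 0], [0, [0, 0, 0], 0], [0, [0, 0, 0], 0], [0, [0, 0, 0], 0]])

```text
time: 3.9
tool_pos: [0.5136, 0.0975, 0.0716]
ee_rot: [[0.183, 0.983, 0.003], [0.983, -0.183, 0.0], [0.001, 0.003, -1.0]]
force: [-1.1, 0.2, 7.2]
grip_width: 0.14
```

```bash
python3 -c "
from h import *
delta(.5128,.0971,.0703)"
```

```text
t 3.9 p [0.5136 0.0975 0.0716] yaw_y -10.54 tilt [0.0027 0.0004] F [-1.08  0.21  7.19] grip 0.14
tool delta mm [-0.54 -0.74  1.33]
```

Call:
carry_out(deltas=[[0, [0, 0, -0.01], 0], [0, [0, 0, -0.02], 0], [0, [0, 0, -0.03], 0], [0, [0, 0, -0.025], 0], [0, [0, 0, 0], 0], [0, [0, 0, 0], 0], [0, [0, 0, 0], 0]])

```text
time: 4.6
tool_pos: [0.5115, 0.0972, 0.1545]
ee_rot: [[0.183, 0.983, -0.002], [0.983, -0.183, -0.0], [-0.001, -0.002, -1.0]]
force: [0.1, 0.3, -0.3]
grip_width: 0.14
```

Run:
```python
from h import *
delta(.4735,.345)
s=manip.snapshot("side")
b=cv2.resize(s["frame"][130:300,200:340],None,fx=4,fy=4,interpolation=cv2.INTER_CUBIC)
cv2.imwrite("pics/b2.png",b)
```

```text
t 4.6 p [0.5115 0.0972 0.1545] yaw_y -10.54 tilt [-0.0019 -0.0002] F [ 0.13  0.32 -0.31] grip 0.14
tool delta mm [ 2.3668e+02 -8.2690e+01  2.0000e-02]
```

View pics/b2.png

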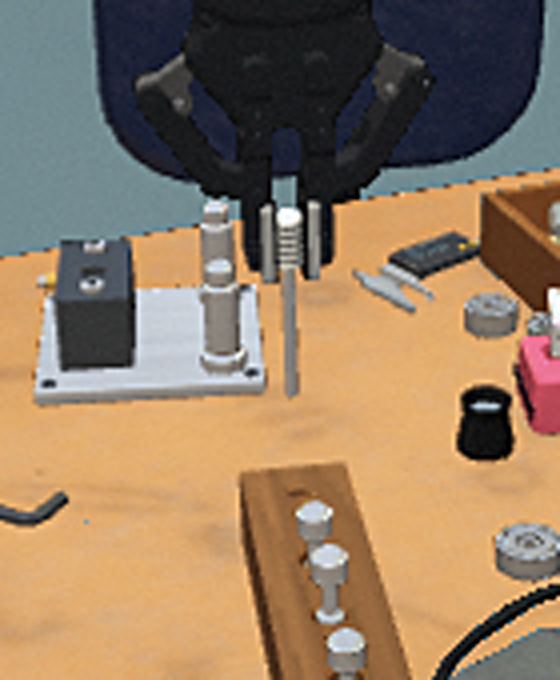

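The rod is lifted, hanging upright between the pads with its tip at crop (291,393). I'll carry it over the socket.

Call:
carry_out(deltas=[[0, [0.02, -0.007, 0], 0], [0, [0.035, -0.012, 0], 0], [0, [0.035, -0.012, 0], 0], [0, [0.035, -0.012, 0], 0], [0, [0.035, -0.012, 0], 0], [0, [0.035, -0.013, 0], 0], [0, [0.03, -0.01, 0], 0], [0, [0.012, -0.005, 0], 0], [0, [0, 0, 0], 0], [0, [0, 0, 0], 0], [0, [0, 0, 0], 0]])

```text
time: 5.75
tool_pos: [0.4742, 0.3438, 0.1549]
ee_rot: [[0.184, 0.983, -0.001], [0.983, -0.184, -0.001], [-0.002, -0.001, -1.0]]
force: [-0.4, 0.3, -1.1]
grip_width: 0.138
```

Run:
```python
from h import *
delta(.4736,.3455)
s=manip.snapshot("side");t=manip.snapshot("top")
print(proj(s,(.4735,.345,.054)),proj(s,(.4735,.345,.0925)))
cv2.imwrite("pics/b3.png",cv2.resize(s["frame"][130:230,190:290],None,fx=6,fy=6,interpolation=cv2.INTER_CUBIC))
cv2.imwrite("pics/a3.png",cv2.resize(t["frame"][160:290,140:290],None,fx=4,fy=4,interpolation=cv2.INTER_CUBIC))
```

```text
t 5.75 p [0.4742 0.3438 0.1549] yaw_y -10.6 tilt [-0.001  -0.0014] F [-0.42  0.26 -1.12] grip 0.138
tool delta mm [ 1.55 -0.92 -0.  ]
[222.98348983 197.40981119] [221.75773193 182.10437804]
```

View pics/b3.png

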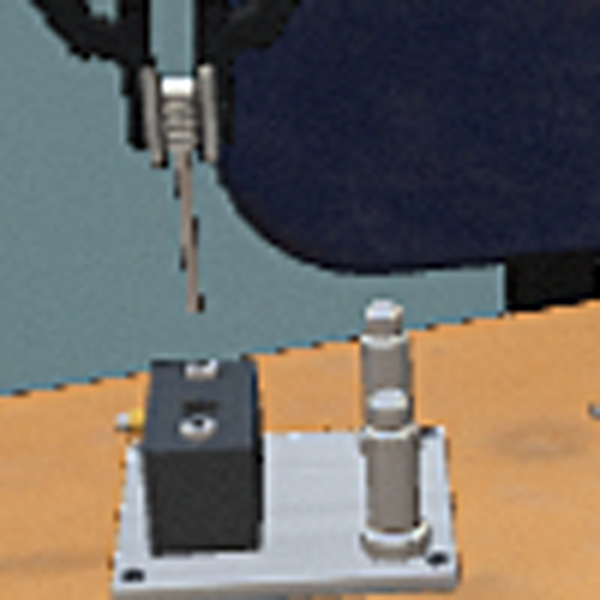

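View pics/a3.png

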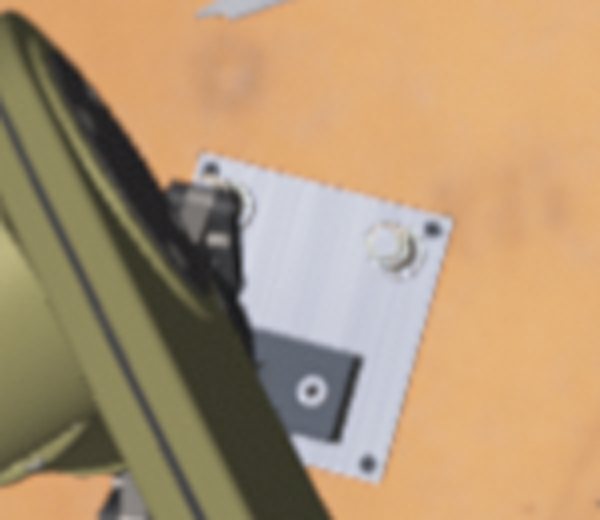

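The tip is at crop (194,310), full-frame (222.3,181.6), within 1 mm laterally of the socket axis, and the rod is upright. I'll trim the position and descend to just below the mouth.

Call:
carry_out(deltas=[[0, [0.0015, -0.001, 0.01], 0], [0, [0, 0, 0.014], 0], [0, [0, 0, 0.013], 0], [0, [0, 0, 0.003], 0], [0, [0, 0, 0.002], 0], [0, [0, 0, 0], 0], [0, [0, 0, 0], 0]])

```text
time: 6.55
tool_pos: [0.474, 0.3474, 0.1137]
ee_rot: [[0.183, 0.983, 0.001], [0.983, -0.183, 0.001], [0.001, 0.001, -1.0]]
force: [-1.0, -0.6, -0.5]
grip_width: 0.139
```

Run:
```python
from h import *
delta(.4736,.3455,.0896)
s=manip.snapshot("side")
cv2.imwrite("pics/b4.png",cv2.resize(s["frame"][150:230,190:270],None,fx=7,fy=7,interpolation=cv2.INTER_CUBIC))
```

```text
t 6.55 p [0.474  0.3474 0.1137] yaw_y -10.53 tilt [0.0008 0.0005] F [-0.95 -0.64 -0.46] grip 0.139
tool delta mm [-1.99 -0.04 24.12]
```

View pics/b4.png

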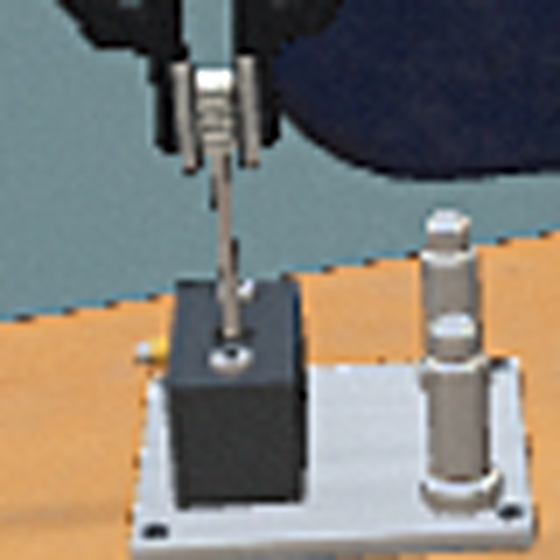

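The rod tip sits in the mouth at crop (228,335) with no contact force. I'll go down further.

Call:
carry_out(deltas=[[0, [-0.001, 0, 0.004], 0], [0, [0, 0, 0.006], 0], [0, [0, 0, 0.006], 0], [0, [0, 0, 0.004], 0], [0, [0, 0, 0.002], 0], [0, [0, 0, 0], 0]])

```text
time: 7.2
tool_pos: [0.4731, 0.346, 0.0907]
ee_rot: [[0.183, 0.983, -0.001], [0.983, -0.183, -0.001], [-0.001, -0.001, -1.0]]
force: [0.3, 0.0, -1.2]
grip_width: 0.14
```

Call:
carry_out(deltas=[[0, [0, 0, 0], 0]])

```text
time: 7.3
tool_pos: [0.4735, 0.3462, 0.0913]
ee_rot: [[0.183, 0.983, 0.0], [0.983, -0.183, -0.0], [-0.0, 0.0, -1.0]]
force: [-0.2, 0.9, -0.1]
grip_width: 0.141
```

```bash
python3 -c "
from h import *
delta(.4736,.3455,.0856)"
```

```text
t 7.3 p [0.4735 0.3462 0.0913] yaw_y -10.54 tilt [ 0. -0.] F [-0.24  0.89 -0.06] grip 0.141
tool delta mm [-0.68  0.27  5.67]
```

Call:
carry_out(deltas=[[0, [0, 0, 0.002], 0], [0, [0, 0, 0.002], 0], [0, [0, 0, 0.001], 0], [0, [0, 0, 0.001], 0], [0, [0, 0, 0.001], 0], [0, [0, 0, 0], 0]])

```text
time: 7.9
tool_pos: [0.4733, 0.3461, 0.0841]
ee_rot: [[0.183, 0.983, -0.0], [0.983, -0.183, -0.0], [-0.0, -0.0, -1.0]]
force: [-0.0, 0.9, -0.4]
grip_width: 0.14
```

Call:
carry_out(deltas=[[0, [0, 0, 0.001], 0], [0, [0, 0, 0.001], 0], [0, [0, 0, 0.001], 0], [0, [0, 0, 0], 0]])

```text
time: 8.3
tool_pos: [0.4733, 0.3461, 0.0811]
ee_rot: [[0.183, 0.983, -0.0], [0.983, -0.183, -0.0], [-0.0, -0.0, -1.0]]
force: [0.4, -0.6, -1.0]
grip_width: 0.145
```

Call:
carry_out(deltas=[[0, [0, 0, 0.001], 0], [0, [0, 0, 0.001], 0], [0, [0, 0, 0], 0]])

```text
time: 8.6
tool_pos: [0.4733, 0.3461, 0.0791]
ee_rot: [[0.183, 0.983, -0.0], [0.983, -0.183, -0.0], [-0.0, -0.0, -1.0]]
force: [1.3, -0.3, 0.3]
grip_width: 0.138
```

Call:
carry_out(deltas=[[0, [0, 0, 0.001], 0], [0, [0, 0, 0], 0]])

```text
time: 8.8
tool_pos: [0.4733, 0.3461, 0.0782]
ee_rot: [[0.183, 0.983, -0.0], [0.983, -0.183, -0.0], [-0.0, -0.0, -1.0]]
force: [0.1, 0.2, -0.7]
grip_width: 0.142
```

Call:
carry_out(deltas=[[0, [0, 0, 0.001], 0], [0, [0, 0, 0], 0]])

```text
time: 9.0
tool_pos: [0.4733, 0.3461, 0.0772]
ee_rot: [[0.183, 0.983, -0.0], [0.983, -0.183, -0.0], [-0.0, -0.0, -1.0]]
force: [-0.0, -0.4, -0.4]
grip_width: 0.14
```

Call:
carry_out(deltas=[[0, [0, 0, 0.001], 0], [0, [0, 0, 0], 0]])

```text
time: 9.2
tool_pos: [0.4733, 0.3461, 0.0762]
ee_rot: [[0.183, 0.983, -0.0], [0.983, -0.183, -0.0], [-0.0, -0.0, -1.0]]
force: [0.0, 0.2, -0.7]
grip_width: 0.136
```

Call:
carry_out(deltas=[[0, [0, 0, 0.001], 0], [0, [0, 0, 0.001], 0], [0, [0, 0, 0], 0]])

```text
time: 9.5
tool_pos: [0.4733, 0.3461, 0.0741]
ee_rot: [[0.183, 0.983, -0.0], [0.983, -0.183, -0.0], [-0.0, -0.0, -1.0]]
force: [-0.3, -0.3, -1.0]
grip_width: 0.143
```

Call:
carry_out(deltas=[[0, [0, 0, 0.001], 0], [0, [0, 0, 0], 0], [0, [0, 0, 0], 0]])

```text
time: 9.8
tool_pos: [0.4736, 0.3463, 0.0737]
ee_rot: [[0.183, 0.983, 0.001], [0.983, -0.183, 0.0], [0.0, 0.001, -1.0]]
force: [-0.2, -0.5, 3.8]
grip_width: 0.141
```

Call:
carry_out(deltas=[[0, [0, 0, 0.0005], 0], [0, [0, 0, 0], 0], [0, [0, 0, 0], 0]])

```text
time: 10.1
tool_pos: [0.4737, 0.3464, 0.0736]
ee_rot: [[0.183, 0.983, 0.001], [0.983, -0.183, 0.001], [0.001, 0.001, -1.0]]
force: [-0.2, -0.9, 6.8]
grip_width: 0.141
```

The floor is at TCP z 0.0736. With the rod on the stand's hole floor (z = 10 mm) the TCP read 0.0716, so the socket floor is at z = 12 mm and the depth is 42 mm, which means the long pin. I'll return the rod.

Call:
carry_out(deltas=[[0, [0, 0, -0.01], 0], [0, [0, 0, -0.025], 0], [0, [0, 0, -0.03], 0], [0, [0, 0, -0.02], 0], [0, [-0.02, 0.007, 0], 0], [0, [-0.035, 0.012, 0], 0], [0, [-0.035, 0.012, 0], 0], [0, [-0.035, 0.012, 0], 0], [0, [-0.035, 0.012, 0], 0], [0, [-0.035, 0.012, 0], 0], [0, [-0.03, 0.01, 0], 0], [0, [-0.012, 0.005, 0], 0]])

```text
time: 11.3
tool_pos: [0.5107, 0.0956, 0.158]
ee_rot: [[0.185, 0.983, -0.0], [0.983, -0.185, -0.001], [-0.001, 0.0, -1.0]]
force: [0.1, 0.5, -0.2]
grip_width: 0.141
```

Call:
carry_out(deltas=[[0, [0, 0, 0], 0], [0, [0, 0, 0], 0], [0, [0, 0, 0], 0], [0, [0, 0, 0], 0]])

```text
time: 11.7
tool_pos: [0.5104, 0.0995, 0.1578]
ee_rot: [[0.181, 0.983, -0.0], [0.983, -0.181, 0.0], [0.0, -0.0, -1.0]]
force: [-0.7, -0.2, -1.0]
grip_width: 0.141
```

Run:
```python
from h import *
delta(.5125,.0974,.0716)
s=manip.snapshot("side")
b=cv2.resize(s["frame"][130:300,200:340],None,fx=4,fy=4,interpolation=cv2.INTER_CUBIC)
cv2.imwrite("pics/b5.png",b);print(proj(s,(.5125,.0974,.093)),proj(s,(.5125,.0974,.04)))
```

```text
t 11.7 p [0.5104 0.0995 0.1578] yaw_y -10.44 tilt [-0.0002  0.0003] F [-0.74 -0.22 -1.01] grip 0.141
tool delta mm [-1.68  2.43 86.15]
[273.28266146 228.45808055] [273.99281517 252.770514  ]
```

View pics/b5.png

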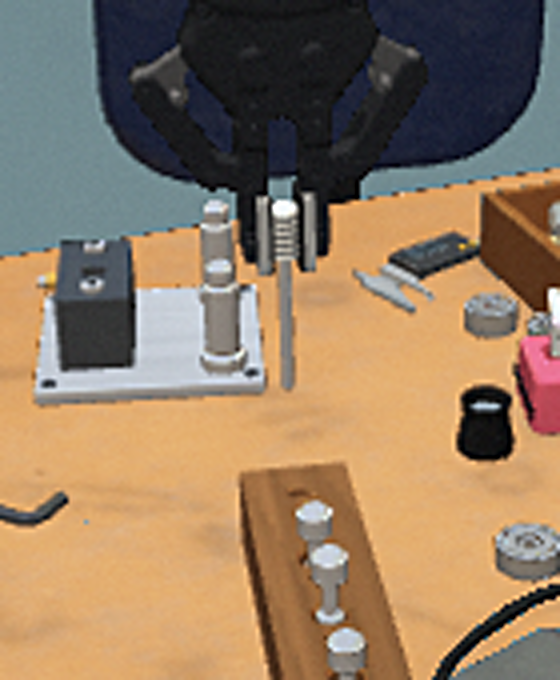

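The tip at crop (287,387) is about 1.6 px left of the hole axis, which agrees with the sensed 2.4 mm offset. I'll correct that and descend to just above the hole.

Call:
carry_out(deltas=[[0, [-0.0017, 0.0024, 0.01], 0], [0, [0, 0, 0.02], 0], [0, [0, 0, 0.014], 0], [0, [0, 0, 0.008], 0], [0, [0, 0, 0], 0], [0, [0, 0, 0], 0], [0, [0, 0, 0], 0]])

```text
time: 12.45
tool_pos: [0.5134, 0.0962, 0.1064]
ee_rot: [[0.183, 0.983, 0.001], [0.983, -0.183, 0.0], [0.0, 0.001, -1.0]]
force: [-0.5, 0.6, -1.5]
grip_width: 0.144
```

Run:
```python
from h import *
delta(.5125,.0974,.0716)
```

```text
t 12.45 p [0.5134 0.0962 0.1064] yaw_y -10.53 tilt [0.0014 0.0001] F [-0.52  0.57 -1.52] grip 0.144
tool delta mm [ 1.03 -1.15 34.79]
```

Call:
carry_out(deltas=[[0, [0.0007, -0.0007, 0], 0], [0, [0, 0, 0], 0], [0, [0, 0, 0.003], 0], [0, [0, 0, 0.004], 0], [0, [0, 0, 0.002], 0], [0, [0, 0, 0], 0]])

```text
time: 13.05
tool_pos: [0.5119, 0.0968, 0.0963]
ee_rot: [[0.183, 0.983, -0.001], [0.983, -0.183, -0.0], [-0.0, -0.001, -1.0]]
force: [0.4, 0.1, -0.4]
grip_width: 0.142
```

Run:
```python
from h import *
delta(.5125,.0974,.0716)
s=manip.snapshot("side")
b=cv2.resize(s["frame"][170:290,230:330],None,fx=5,fy=5,interpolation=cv2.INTER_CUBIC)
cv2.imwrite("pics/b6.png",b)
```

```text
t 13.05 p [0.5119 0.0968 0.0963] yaw_y -10.54 tilt [-0.0008 -0.0001] F [ 0.36  0.15 -0.4 ] grip 0.142
tool delta mm [ 0.68  0.49 24.7 ]
```

View pics/b6.png

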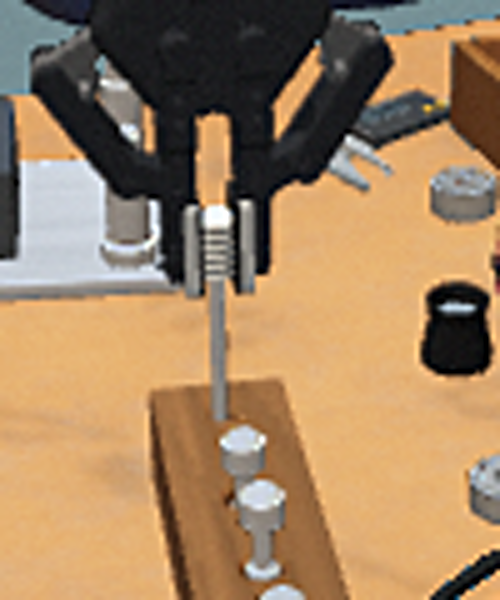

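The rod has entered its hole at crop (220,415), 5 mm down with no force. I'll lower it to the floor.

Call:
carry_out(deltas=[[0, [0, 0, 0.007], 0], [0, [0, 0, 0.008], 0], [0, [0, 0, 0.006], 0], [0, [0, 0, 0.002], 0], [0, [0, 0, 0.0005], 0], [0, [0, 0, 0], 0]])

```text
time: 13.7
tool_pos: [0.512, 0.0969, 0.0731]
ee_rot: [[0.183, 0.983, -0.001], [0.983, -0.183, -0.0], [-0.0, -0.001, -1.0]]
force: [0.5, -0.0, -0.7]
grip_width: 0.145
```

Call:
carry_out(deltas=[[0, [0, 0, 0.0015], 0], [0, [0, 0, 0], 0], [0, [0, 0, 0], 0], [0.5, [0, 0, 0], 0], [0.5, [0, 0, 0], 0], [0.5, [0, 0, 0], 0]])

```text
time: 14.3
tool_pos: [0.5122, 0.0969, 0.0719]
ee_rot: [[0.183, 0.983, 0.0], [0.983, -0.183, 0.0], [0.0, 0.0, -1.0]]
force: [0.4, 0.2, -0.3]
grip_width: 0.503
```

Call:
carry_out(deltas=[[0.5, [0, 0, -0.01], 0], [0.5, [0, 0, -0.02], 0], [0.5, [0, 0, -0.03], 0], [0.5, [0, 0, -0.02], 0], [0.5, [0, 0, 0], 0]])

```text
time: 14.8
tool_pos: [0.5148, 0.0972, 0.1555]
ee_rot: [[0.183, 0.983, 0.007], [0.983, -0.183, 0.001], [0.002, 0.007, -1.0]]
force: [1.0, 0.3, 1.0]
grip_width: 0.501
```

Run:
```python
from h import *
delta(.4937,-.0006,.057)
s=manip.snapshot("side")
b=cv2.resize(s["frame"][170:290,230:330],None,fx=5,fy=5,interpolation=cv2.INTER_CUBIC)
cv2.imwrite("pics/b7.png",b)
```

```text
t 14.8 p [0.5148 0.0972 0.1555] yaw_y -10.53 tilt [0.0075 0.0008] F [1.01 0.28 1.04] grip 0.501
tool delta mm [-100.21   -3.55   98.26]
```

View pics/b7.png

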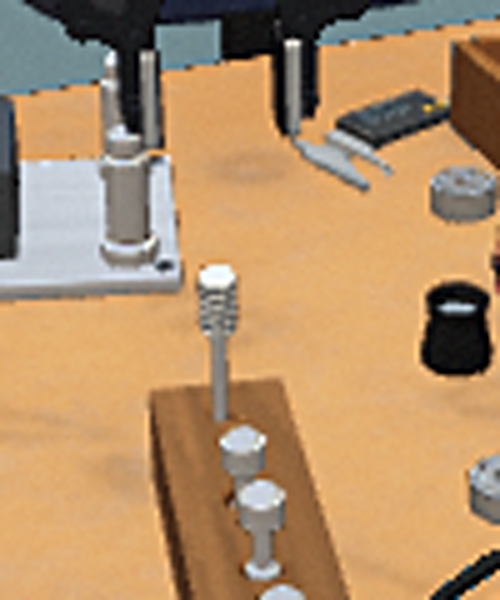

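The rod stands in its hole with its top at the same pixel as at the start, about (273.6,224.4). On to the long pin in the hole at y = -24.

Call:
carry_out(deltas=[[0.5, [-0.02, 0, 0], 0], [0.5, [-0.035, -0.001, 0], 0], [0.5, [-0.03, -0.001, 0], 0], [0.5, [-0.015, 0, 0.01], 0], [0.5, [0, 0, 0.025], 0], [0.5, [0, 0, 0.015], 0], [0.5, [0, 0, 0], 0], [0.5, [0, 0, 0], 0], [0.5, [0, 0, 0], 0]])

```text
time: 15.75
tool_pos: [0.4924, -0.001, 0.1022]
ee_rot: [[0.183, 0.983, 0.001], [0.983, -0.183, -0.0], [0.0, 0.001, -1.0]]
force: [0.5, 0.1, -0.3]
grip_width: 0.494
```

Run:
```python
from h import *
delta(.4937,-.0006,.057)
s=manip.snapshot("side")
b=cv2.resize(s["frame"][190:330,230:330],None,fx=4,fy=4,interpolation=cv2.INTER_CUBIC)
cv2.imwrite("pics/b8.png",b)
```

```text
t 15.75 p [ 0.4924 -0.001   0.1022] yaw_y -10.52 tilt [ 0.0007 -0.0001] F [ 0.5   0.08 -0.3 ] grip 0.494
tool delta mm [ 0.59  1.22 45.22]
```

View pics/b8.png

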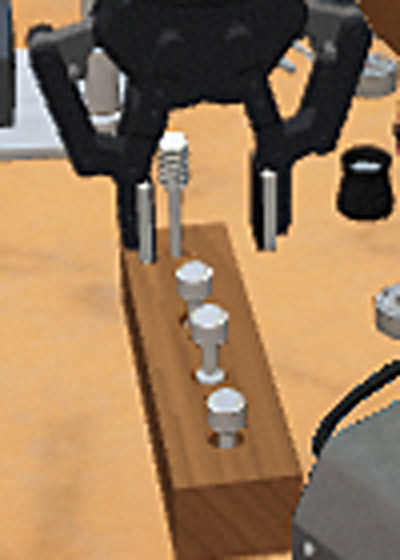

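The fingers straddle the long pin's head, which is at crop (209,318). I'll descend and grip.

Call:
carry_out(deltas=[[0.5, [0.0005, 0.001, 0.015], 0], [0.5, [0, 0, 0.02], 0], [0.5, [0, 0, 0.01], 0], [0.5, [0, 0, 0], 0], [0.5, [0, 0, 0], 0], [0, [0, 0, 0], 0], [0, [0, 0, 0], 0], [0, [0, 0, 0], 0], [0, [0, 0, 0], 0], [0, [0, 0, 0], 0]])

```text
time: 16.8
tool_pos: [0.4939, -0.0008, 0.0577]
ee_rot: [[0.183, 0.983, 0.002], [0.983, -0.183, -0.0], [0.0, 0.002, -1.0]]
force: [0.2, -0.3, 6.0]
grip_width: 0.149
```

Run:
```python
from h import *
delta(.4937,-.0006,.057)
```

```text
t 16.8 p [ 0.4939 -0.0008  0.0577] yaw_y -10.54 tilt [ 0.0022 -0.0002] F [ 0.24 -0.28  6.04] grip 0.149
tool delta mm [ 0.19 -0.22  0.73]
```

Call:
carry_out(deltas=[[0, [0, 0, -0.01], 0], [0, [0, 0, -0.025], 0], [0, [0, 0, -0.03], 0], [0, [0, 0, -0.025], 0], [0, [0, 0, -0.01], 0], [0, [0, 0, 0], 0], [0, [0, 0, 0], 0]])

```text
time: 17.5
tool_pos: [0.4922, -0.0007, 0.1561]
ee_rot: [[0.183, 0.983, -0.001], [0.983, -0.183, 0.0], [-0.0, -0.001, -1.0]]
force: [-0.7, -0.2, -1.5]
grip_width: 0.151
```

Run:
```python
from h import *
delta(.4737,.345)
s=manip.snapshot("side")
b=cv2.resize(s["frame"][150:330,230:330],None,fx=3.3,fy=3.3,interpolation=cv2.INTER_CUBIC)
cv2.imwrite("pics/b9.png",b)
```

```text
t 17.5 p [ 0.4922 -0.0007  0.1561] yaw_y -10.54 tilt [-0.0013  0.0001] F [-0.71 -0.24 -1.55] grip 0.151
tool delta mm [ 3.3648e+02 -8.1400e+01  6.0000e-02]
```

View pics/b9.png

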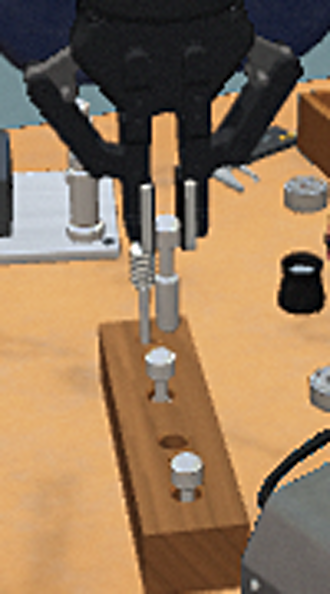

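The long pin is lifted upright at crop (167,275), and its hole at (173,442) is empty. I'll carry it over the socket.

Call:
carry_out(deltas=[[0, [0.02, -0.005, 0], 0], [0, [0.036, -0.009, 0], 0], [0, [0.036, -0.009, 0], 0], [0, [0.036, -0.009, 0], 0], [0, [0.036, -0.009, 0], 0], [0, [0.036, -0.009, 0], 0], [0, [0.036, -0.009, 0], 0], [0, [0.036, -0.009, 0], 0], [0, [0.034, -0.008, 0], 0], [0, [0.02, -0.004, 0], 0], [0, [0.01, -0.0025, 0], 0], [0, [0, 0, 0], 4.4]])

```text
time: 18.75
tool_pos: [0.4725, 0.3455, 0.1551]
ee_rot: [[0.258, 0.966, -0.002], [0.966, -0.258, -0.001], [-0.002, -0.002, -1.0]]
force: [0.7, 0.2, -0.5]
grip_width: 0.15
```

Call:
carry_out(deltas=[[0, [0, 0, 0], 0], [0, [0, 0, 0], 0], [0, [0, 0, 0], 0], [0, [0, 0, 0], 0]])

```text
time: 19.15
tool_pos: [0.4734, 0.344, 0.1567]
ee_rot: [[0.258, 0.966, -0.0], [0.966, -0.258, -0.0], [-0.0, -0.0, -1.0]]
force: [-0.3, 1.1, -1.0]
grip_width: 0.15
```

Run:
```python
from h import *
delta(.4737,.345,.0597)
s=manip.snapshot("side")
print(proj(s,(.4737,.345,.108)),proj(s,(.4737,.345,.170)))
cv2.imwrite("pics/b10.png",cv2.resize(s["frame"][130:230,190:290],None,fx=6,fy=6,interpolation=cv2.INTER_CUBIC))
```

```text
t 19.15 p [0.4734 0.344  0.1567] yaw_y -14.95 tilt [-0.0002 -0.0002] F [-0.27  1.08 -0.99] grip 0.15
tool delta mm [1.070e+00 3.000e-02 9.702e+01]
[221.3419193  175.79256322] [219.28221886 149.78528905]
```

View pics/b10.png

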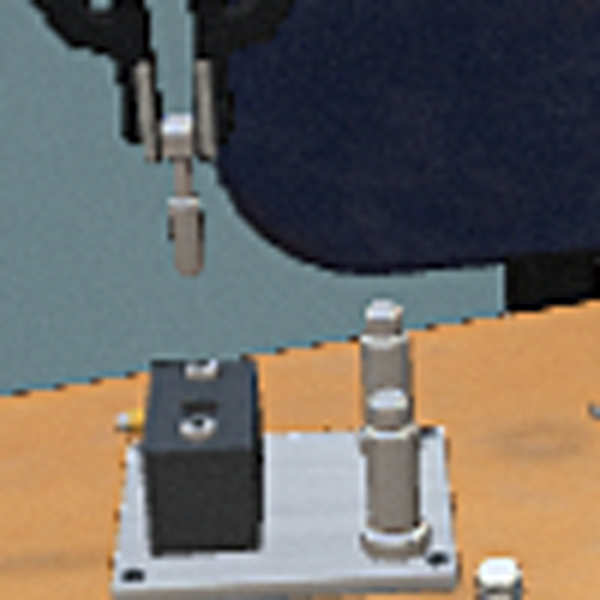

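The foot at crop (190,272), full-frame (221.2,175), matches the socket axis projection of (221.3,175.8). I'll go down to just above the mouth.

Call:
carry_out(deltas=[[0, [0.0008, 0, 0.01], 0], [0, [0, 0, 0.02], 0], [0, [0, 0, 0.014], 0], [0, [0, 0, 0.006], 0], [0, [0, 0, 0.002], 0], [0, [0, 0, 0], 0], [0, [0, 0, 0], 0], [0, [0, 0, 0], 0], [0, [0, 0, 0], 0]])

```text
time: 20.1
tool_pos: [0.4739, 0.3457, 0.1054]
ee_rot: [[0.258, 0.966, 0.001], [0.966, -0.258, 0.001], [0.001, 0.001, -1.0]]
force: [0.8, 0.5, -0.2]
grip_width: 0.153
```

Run:
```python
from h import *
delta(.4735,.3452,.0597)
```

```text
t 20.1 p [0.4739 0.3457 0.1054] yaw_y -14.94 tilt [0.0011 0.0006] F [ 0.83  0.46 -0.16] grip 0.153
tool delta mm [-0.6  -0.3  45.74]
```

Call:
carry_out(deltas=[[0, [-0.0003, -0.0003, 0.001], 0], [0, [0, 0, 0.001], 0], [0, [0, 0, 0.001], 0], [0, [0, 0, 0.001], 0], [0, [0, 0, 0.001], 0], [0, [0, 0, 0.001], 0], [0, [0, 0, 0], 0]])

```text
time: 20.8
tool_pos: [0.4731, 0.3451, 0.0986]
ee_rot: [[0.258, 0.966, -0.0], [0.966, -0.258, -0.0], [-0.0, -0.0, -1.0]]
force: [-0.3, -0.1, -1.6]
grip_width: 0.154
```

Run:
```python
from h import *
delta(.4735,.3452,.0597)
s=manip.snapshot("side")
cv2.imwrite("pics/b11.png",cv2.resize(s["frame"][150:230,190:270],None,fx=7,fy=7,interpolation=cv2.INTER_CUBIC))
```

```text
t 20.8 p [0.4731 0.3451 0.0986] yaw_y -14.94 tilt [-0.0003 -0.0002] F [-0.34 -0.07 -1.6 ] grip 0.154
tool delta mm [ 0.19  0.4  38.9 ]
```

View pics/b11.png

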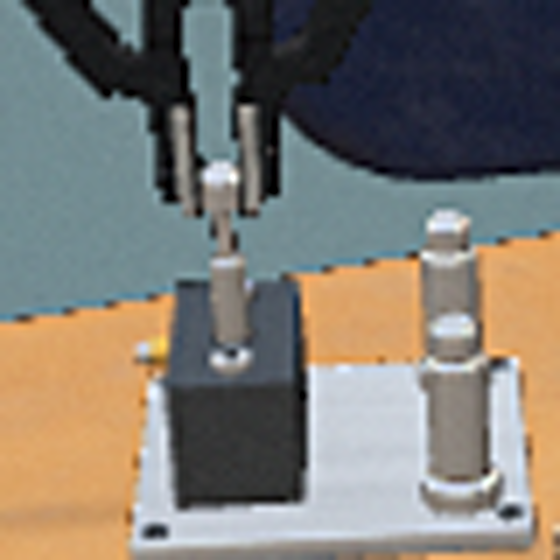

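The foot is about 3 mm into the mouth with no resistance. I'll keep going slowly onto the plunger.

Call:
carry_out(deltas=[[0, [0, 0.0003, 0.001], 0], [0, [0, 0, 0.001], 0], [0, [0, 0, 0.001], 0], [0, [0, 0, 0], 0]])

```text
time: 21.25
tool_pos: [0.4735, 0.3451, 0.0957]
ee_rot: [[0.258, 0.966, 0.0], [0.966, -0.258, -0.0], [-0.0, 0.0, -1.0]]
force: [-0.3, -0.6, 0.2]
grip_width: 0.15
```

Call:
carry_out(deltas=[[0, [0, 0, 0.001], 0], [0, [0, 0, 0.001], 0], [0, [0, 0, 0], 0]])

```text
time: 21.55
tool_pos: [0.4738, 0.3451, 0.0938]
ee_rot: [[0.258, 0.966, 0.001], [0.966, -0.258, -0.0], [0.0, 0.001, -1.0]]
force: [0.6, -0.4, 0.2]
grip_width: 0.148
```

Call:
carry_out(deltas=[[0, [0, 0, 0.001], 0], [0, [0, 0, 0.001], 0], [0, [0, 0, 0], 0]])

```text
time: 21.85
tool_pos: [0.4737, 0.3452, 0.0918]
ee_rot: [[0.258, 0.966, 0.001], [0.966, -0.258, 0.0], [0.0, 0.0, -1.0]]
force: [1.0, -0.4, -0.0]
grip_width: 0.151
```

Call:
carry_out(deltas=[[0, [0, 0, 0.001], 0], [0, [0, 0, 0.001], 0], [0, [0, 0, 0.001], 0], [0, [0, 0, 0.001], 0], [0, [0, 0, 0], 0]])

```text
time: 22.35
tool_pos: [0.4736, 0.3451, 0.0876]
ee_rot: [[0.258, 0.966, 0.0], [0.966, -0.258, -0.0], [-0.0, 0.0, -1.0]]
force: [1.7, -0.6, -1.3]
grip_width: 0.153
```

Call:
carry_out(deltas=[[0, [0, 0, 0.001], 0], [0, [0, 0, 0.001], 0], [0, [0, 0, 0.001], 0], [0, [0, 0, 0.001], 0], [0, [0, 0, 0], 0]])

```text
time: 22.85
tool_pos: [0.4736, 0.3451, 0.0836]
ee_rot: [[0.258, 0.966, 0.0], [0.966, -0.258, -0.0], [0.0, 0.0, -1.0]]
force: [2.5, -0.6, -0.3]
grip_width: 0.151
```

Run:
```python
from h import *
delta(.4735,.3452,.0597)
```

```text
t 22.85 p [0.4736 0.3451 0.0836] yaw_y -14.94 tilt [ 0.0002 -0.    ] F [ 2.48 -0.62 -0.3 ] grip 0.151
tool delta mm [ 0.05 -0.08 23.94]
```

Call:
carry_out(deltas=[[0, [0, 0, 0.0015], 0], [0, [0, 0, 0.0015], 0], [0, [0, 0, 0.0015], 0], [0, [0, 0, 0.0015], 0], [0, [0, 0, 0], 0]])

```text
time: 23.35
tool_pos: [0.4735, 0.3451, 0.0775]
ee_rot: [[0.258, 0.966, 0.0], [0.966, -0.258, -0.0], [-0.0, 0.0, -1.0]]
force: [3.4, -0.1, -1.4]
grip_width: 0.15
```

Call:
carry_out(deltas=[[0, [0, 0, 0.0015], 0], [0, [0, 0, 0.0015], 0], [0, [0, 0, 0.0015], 0], [0, [0, 0, 0.0015], 0], [0, [0, 0, 0], 0]])

```text
time: 23.85
tool_pos: [0.4735, 0.3451, 0.0715]
ee_rot: [[0.258, 0.966, 0.0], [0.966, -0.258, -0.0], [-0.0, 0.0, -1.0]]
force: [4.2, 0.1, -0.9]
grip_width: 0.149
```

Call:
carry_out(deltas=[[0, [0, 0, 0.0015], 0], [0, [0, 0, 0.0015], 0], [0, [0, 0, 0.001], 0], [0, [0, 0, 0.001], 0], [0, [0, 0, 0], 0]])

```text
time: 24.35
tool_pos: [0.4732, 0.345, 0.0663]
ee_rot: [[0.258, 0.966, -0.001], [0.966, -0.258, -0.0], [-0.0, -0.0, -1.0]]
force: [4.3, -0.1, -2.3]
grip_width: 0.147
```

Run:
```python
from h import *
delta(.4735,.3452,.0597)
s=manip.snapshot("side")
cv2.imwrite("pics/b12.png",cv2.resize(s["frame"][150:230,190:270],None,fx=7,fy=7,interpolation=cv2.INTER_CUBIC))
```

```text
t 24.35 p [0.4732 0.345  0.0663] yaw_y -14.94 tilt [-0.0006 -0.0003] F [ 4.34 -0.11 -2.33] grip 0.147
tool delta mm [0.24 0.24 6.61]
```

View pics/b12.png

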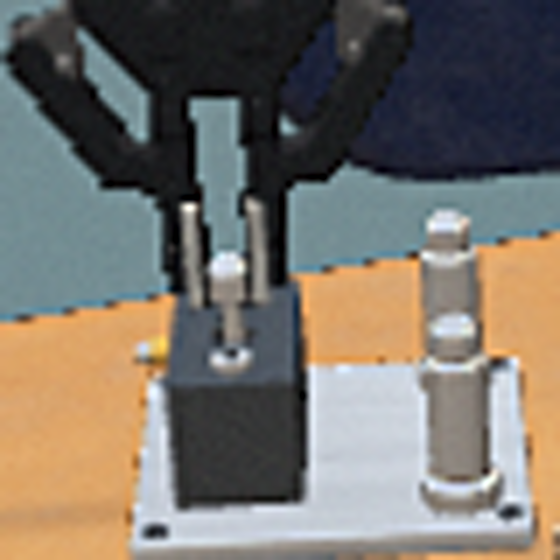

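The pin is nearly in, with the ball starting to drop into its neck. About 6.6 mm remains.

Call:
carry_out(deltas=[[0, [0, 0, 0.001], 0], [0, [0, 0, 0.001], 0], [0, [0, 0, 0.001], 0], [0, [0, 0, 0.001], 0], [0, [0, 0, 0], 0]])

```text
time: 24.9
tool_pos: [0.4727, 0.3451, 0.0626]
ee_rot: [[0.258, 0.966, -0.001], [0.966, -0.258, -0.0], [-0.001, -0.001, -1.0]]
force: [0.8, -0.2, -1.4]
grip_width: 0.152
```

Call:
carry_out(deltas=[[0, [0, 0, 0.001], 0], [0, [0, 0, 0.001], 0], [0, [0, 0, 0], 0]])

```text
time: 25.2
tool_pos: [0.4729, 0.345, 0.0606]
ee_rot: [[0.258, 0.966, -0.001], [0.966, -0.258, -0.0], [-0.001, -0.001, -1.0]]
force: [1.0, -0.4, -0.9]
grip_width: 0.148
```

Call:
carry_out(deltas=[[0, [0, 0, 0.001], 0], [0, [0, 0, 0], 0], [0, [0, 0, 0], 0]])

```text
time: 25.5
tool_pos: [0.4732, 0.3451, 0.0599]
ee_rot: [[0.258, 0.966, -0.0], [0.966, -0.258, -0.0], [-0.0, -0.0, -1.0]]
force: [-0.7, -0.5, 0.2]
grip_width: 0.148
```

Call:
carry_out(deltas=[[0, [0, 0, 0.001], 0], [0, [0, 0, 0], 0], [0, [0, 0, 0], 0]])

```text
time: 25.8
tool_pos: [0.4737, 0.3455, 0.0598]
ee_rot: [[0.258, 0.966, 0.001], [0.966, -0.258, 0.001], [0.001, 0.001, -1.0]]
force: [-1.4, -0.5, 5.5]
grip_width: 0.15
```

Call:
carry_out(deltas=[[0, [0, 0, 0.001], 0], [0, [0, 0, 0], 0], [0, [0, 0, 0], 0]])

```text
time: 26.1
tool_pos: [0.4741, 0.3459, 0.0596]
ee_rot: [[0.258, 0.966, 0.002], [0.966, -0.258, 0.002], [0.002, 0.001, -1.0]]
force: [-2.1, -0.4, 10.9]
grip_width: 0.152
```

The pin bottomed at TCP z 0.0597, exactly as predicted. I'll ease off, release and retreat.

Call:
carry_out(deltas=[[0, [0, 0, -0.0015], 0], [0, [0, 0, 0], 0], [0.45, [0, 0, 0], 0], [0.45, [0, 0, 0], 0], [0.45, [0, 0, 0], 0], [0.45, [0, 0, 0], 0], [0.45, [0, 0, -0.005], 0], [0.45, [0, 0, -0.015], 0], [0.45, [0, 0, -0.035], 0], [0.45, [0, 0, -0.045], 0], [0.45, [0, 0, -0.03], 0], [0.45, [0, 0, 0], 0]])

```text
time: 27.3
tool_pos: [0.4765, 0.3471, 0.1951]
ee_rot: [[0.258, 0.966, 0.009], [0.966, -0.258, 0.006], [0.008, 0.008, -1.0]]
force: [0.6, 0.9, 0.7]
grip_width: 0.45
```

Call:
carry_out(deltas=[[0.45, [0.03, -0.02, 0], 0], [0.45, [0.04, -0.02, 0], 0], [0.45, [0.04, -0.02, 0], 0], [0.45, [0.04, -0.02, 0], 0], [0.45, [0.03, 0, 0], 0], [0.45, [0.02, 0, 0], 0], [0.45, [0, 0, 0], 0], [0.45, [0, 0, 0], 0], [0.45, [0, 0, 0], 0]])

```text
time: 28.2
tool_pos: [0.4472, 0.5575, 0.1887]
ee_rot: [[0.258, 0.966, -0.001], [0.966, -0.258, -0.002], [-0.002, -0.001, -1.0]]
force: [0.7, 0.5, 0.3]
grip_width: 0.448
```

Run:
```python
from h import *
delta(.4735,.3452)
s=manip.snapshot("side");t=manip.snapshot("top")
cv2.imwrite("pics/b13.png",cv2.resize(s["frame"][150:330,190:330],None,fx=4,fy=4,interpolation=cv2.INTER_CUBIC)[:600])
cv2.imwrite("pics/b13n.png",cv2.resize(s["frame"][170:240,200:280],None,fx=8,fy=8,interpolation=cv2.INTER_CUBIC))
cv2.imwrite("pics/a13.png",cv2.resize(t["frame"][180:290,165:445],None,fx=2.8,fy=2.8,interpolation=cv2.INTER_CUBIC))
cv2.imwrite("pics/a13n.png",cv2.resize(t["frame"][190:285,165:265],None,fx=6,fy=6,interpolation=cv2.INTER_CUBIC))
```

```text
t 28.2 p [0.4472 0.5575 0.1887] yaw_y -14.97 tilt [-0.0012 -0.0019] F [0.72 0.54 0.29] grip 0.448
tool delta mm [-198.32   80.2     0.36]
```

View pics/b13n.png

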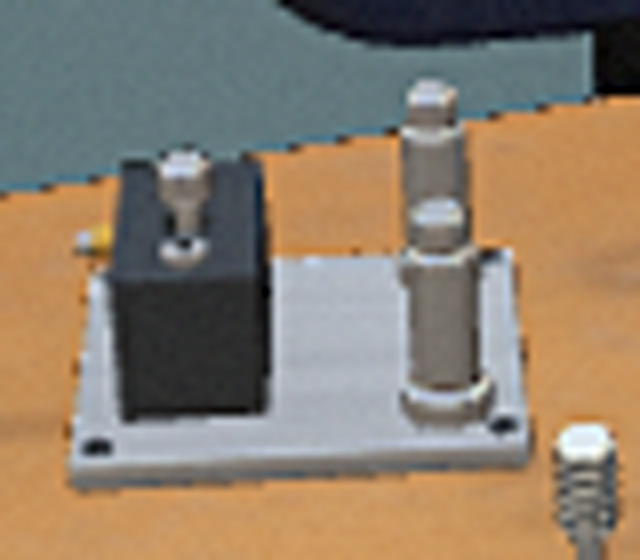

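View pics/a13n.png

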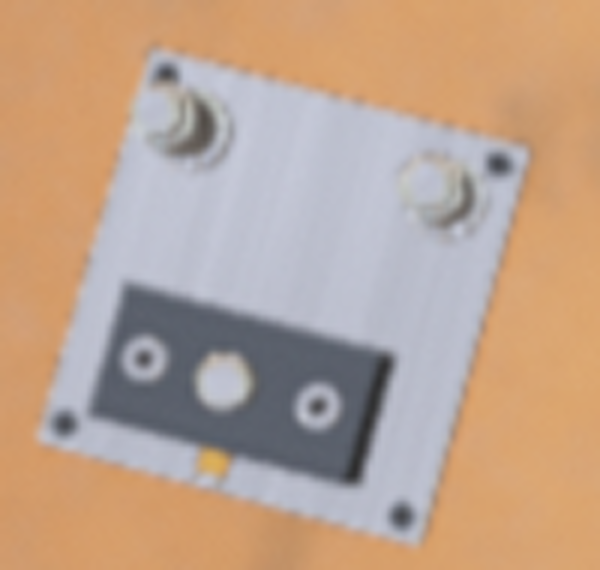

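View pics/b13.png

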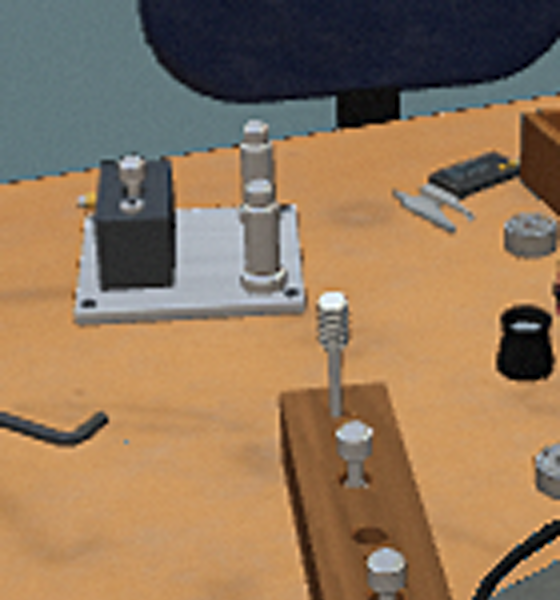

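View pics/a13.png

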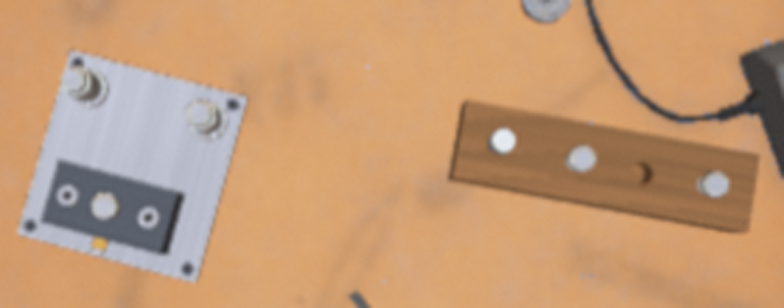

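The pin head is in the socket at crop (223,381) in the top view and about (184,162) in the side view. The rod and the other two pins are in their holes, and the long pin's hole is empty. Next I'll triangulate the top.

Run:
```python
from h import *
np.set_printoptions(precision=4,suppress=True)
t=manip.snapshot("top");s=manip.snapshot("side")
# bright top-face centroid in side/top
for b in((184,160),(184,163)):
    print("pin top",*tri(t,c2p((223,380),165,190,6),s,c2p(b,200,170,8)))
print("at z74",onz(t,c2p((223,380),165,190,6),.074))
print("restR",*tri(t,c2p((428,185),165,190,6),s,c2p((437,211),200,170,8)))
st=manip.sense();print(st["time"],st["force"])
```

```text
pin top [0.4739 0.3445 0.074 ] 0.00012256800051462622
pin top [0.4739 0.3446 0.073 ] 0.00018145378769669556
at z74 [0.474  0.3445 0.074 ]
restR [0.5311 0.2847 0.074 ] 0.0003929704800168653
28.4 [ 0.2314 -0.3522 -0.623 ]
```

The pin top triangulates to 73–74 mm, level with the rests, and within 1 mm of the socket axis. The robot is clear, so I'll hand in.

```bash
python3 -c "
from plant import manip
print(manip.hand_in())"
```

```text
the job is handed in; nothing more can be done
None
```

The long pin is seated in the socket, the rod is back in its hole, and I handed the job in at about 28.5 s of the 51 s allowed. The hand-in reports no verdict.

- **Depth:** The rod touched the socket floor with about 7 N of push. The tool stood 2 mm higher there than with the rod on its hole floor in the stand. That puts the socket floor 12 mm above the bench, so the socket is 42 mm deep and the long pin is the match.
- **Rod:** It stands in its hole. Its top appeared at the same place in the side picture as at the start, to within about 0.2 px.
- **Pin:** I pressed the long pin past the plunger until it stopped on the floor, at the height I had predicted, with about 11 N. After release its top measured 73–74 mm above the bench; the right rest measured the same way gave 74 mm. It was within about 1 mm of the socket axis, and it looked upright in both pictures; I did not measure its angle.
- **Everything else:** The other two pins stand in their holes, and the bystanders looked undisturbed in the pictures, though I did not measure them. The gripper is open and clear, about 0.2 m from the nest.

No check failed or disagreed. The pin-top height is only good to about 1 mm because of the picture resolution and calibration. After fast moves the tool position wandered by up to 2–3 mm; I corrected for this before each insertion.

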